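Push the canisters into a snug row on the kitchen shelf

ROBOT

A 7-joint arm with a two-finger parallel gripper is mounted at the origin on the work surface. World frame = base frame: x ahead of the robot, y to its left, z up, the work surface at z = 0. Lengths are in m, angles in degrees, forces in N, time in s.
With the tool pointing down it reaches from about 0.425 to 0.875 m from the base axis. Payload 4.7 kg.
Tool frame: the origin (TCP) lies on the centre line of the jaws, within the pads' length; the fingertips stand 17 mm ahead of it and the grasp point (between the pads) lies 2 mm behind it; z points along the fingers, y is the line along which they close (so a half turn about z gives the same grasp; the last joint's range is limited). The gripper opens to 87 mm and grips with 3 to 60 N. Pads are 19 mm wide; open, the fingers measure 117 mm over their backs; the gripper's body (75 mm by 190 mm) begins 51 mm behind the grasp point.
Start: joints at [68.933, 18.392, -4.016, 83.108, 1.295, 78.541, -3.26], TCP at [0.242, -0.603, 0.24] pointing down, gripper open.
Joint ranges: [-163.93, 163.93], [-17.29, 119.83], [-79.2, 71.16], [3.27, 140.29], [-89.18, 269.18], [5.43, 117.66], [-154.24, 154.24]. Speed limits (degrees/s): [147.25, 147.25, 180, 180, 180, 180, 180].

INTERFACE

Orientations are given as [roll, pitch, yaw] about the fixed x, y, z axes, in that order (R = Rz(yaw) Ry(pitch) Rx(roll)).
In Python, from cell import env, read_camera gives the robot as it stands.
- The arm moves only by the shell command python3 -m jog 'ROWS' [FORCE]. ROWS is JSON, a list of rows, each a list of 5 numbers: the opening, from 0 (shut) to 1 (fully open), then the shift along the tool's x, y, z each as a share of 0.02 m, from -1 to 1, then the turn about the tool's z as a share of 45 degrees, from -1 to 1. In form: [[gripper, x, y, z, yaw], ...]. A call has 1 to 12 rows; each row shifts and turns the commanded pose from where the row before left it, along the tool's axes as they then stand; what a row does not reach is not made up. A row lasts 1/12 s, in which the tool goes at most 41.7 mm and 7.16 degrees, less where a joint would pass 70% of its speed; a pose out of reach is approached as far as the arm can. A call with a number of a shift or a turn outside -1 to 1 is refused whole. A call with a gripper value outside its range is refused whole. The fingers move at their own pace and stop on an object; FORCE is the grip in N (left out, the last holds). Time passes only in rows, so rows that do not move let the fingers close. It gives the time, the measured TCP pose, the force, the opening and the grip force at its end, in the units of the state.
- env.get_obs(): the state, without advancing time (a new reading comes with each control period).
- read_camera(name): name is "side" or "top"; returns a dict with "color" (400x640x3 uint8, red, green, blue), "range_z" (400x640 float32, m along the optical axis (not along the pixel's ray), 0 where there is no reading), "mtx" (3x3 intrinsics, pixels), "k1" (the pictures are not rectified: a ray, as slopes to the right and down, at radius r is drawn at 1 + k1 r^2 times it, then the intrinsics apply), "world_from_camera" (4x4, takes a point from camera to world coordinates). Camera axes: x right, y down, z forward; pixel columns grow to the right and rows downward; lengths in m; the calibration is good to about 2 mm. A picture is of the moment at which its call begins.
- env.sign_off(): hands the job in; it is judged then, once.
The state is a dict: "time_s": time; "qpos": joint angles; "joint_velocities": joint speeds; "effort": joint torques, N m; "tool_pos": TCP position; "tool_rot": TCP orientation; "force": force on the tool from outside, world axes, zero at the start; "wrist_torque": the same for the moment, N m; "grip_width": finger opening in m; "grasp_force": force on a finger pad.
Only numpy, scipy, OpenCV 4.12 (cv2) and the standard library are available. Lean on these libraries where they do the work, as an engineer would, in place of code of your own. Each camera call takes 0.05 s, during which the arm holds its last target. There are 200 camera calls.

TASK

Tidy the canister shelf: push the three square canisters all the way back under the wire top shelf, flat against the back rail, and slide the metal bookend along so that they stand side by side in one snug row against the wooden end panel, with no gaps. Any order will do. Push gently, keep the canisters upright and leave the other things where they are.

Things in the scene. Friction and masses are not known exactly. Their poses are not given: they have to be found in the camera images.
- shelf: fixed wooden canister shelf, open at the front (its -x). Origin: on the worktop under the board; x to its back, y to its left end, z up. Board x -0.135 to 0.115, y -0.305 to 0.235, top face z = 0.018. A canister fully home has its centre at x = 0.050; in the finished row the centres lie at y = 0.170, 0.080 and -0.010 (any order)
- row_corner (a point): corner where the board's top, the back rail's front face and the left end panel's inner face meet: shelf (0.095, 0.215, 0.018), axes as the shelf. The rail runs along the whole back, 40 mm high; the upright end panel is 160 mm high and reaches 113 mm forward of the rail face
- wire_front (a point): middle of the front edge of the white wire top shelf, underside: shelf (-0.012, -0.035, 0.196). The wires (8 mm thick) cover from there back to the rail over the whole width; in front of it nothing is overhead. Two 10 mm posts carry it at the right end, shelf (-0.008, -0.299) and (0.101, -0.299)
- bookend_slide (a joint): the steel bookend's slide along the shelf's y (m): an upright plate 8 mm thick and 70 mm high across the shelf (shelf x -0.095 to 0.085) that stays where it is left, moved with about 3 N. Its canister side (left face) lies at shelf y = -0.270 + value; value 0.215 when the row is snug, it could run to 0.260
- bookend_post (a point): top of the bookend's round steel post, 14 mm in diameter with an 18 mm ball on top, at the plate's front end (shelf x = -0.103, 4 mm to the right of the plate's left face), in front of the wire shelf. The top is 0.155 above the worktop; above the plate (worktop +0.090) the post is free to push or pinch from above
- canister_short: square storage canister, white ceramic with a pale wooden lid of the same outline, 90 x 90 mm and 85 mm tall, about 0.3 to 0.6 kg, edges rounded 5 mm, no handle; too wide to grasp. Origin: centre of its underside; z up, x and y along its sides
- canister_medium: square storage canister, white ceramic with a pale wooden lid of the same outline, 90 x 90 mm and 100 mm tall, about 0.3 to 0.6 kg, edges rounded 5 mm, no handle; too wide to grasp. Origin: centre of its underside; z up, x and y along its sides
- canister_tall: square storage canister, white ceramic with a pale wooden lid of the same outline, 90 x 90 mm and 115 mm tall, about 0.3 to 0.6 kg, edges rounded 5 mm, no handle; too wide to grasp. Origin: centre of its underside; z up, x and y along its sides
- salt_pot: bystander: round dark wooden salt pot, 42 mm in diameter, 60 mm tall, on the front left of the shelf board. Origin: centre of its underside
- mug: bystander: blue mug, 80 mm in diameter, 90 mm tall, left of the shelf. Origin: centre of its underside
- soap_bottle: bystander: green soap bottle, 70 mm in diameter, 190 mm tall, right of the shelf. Origin: centre of its underside
- bowl: bystander: white bowl, 140 mm in diameter, 55 mm tall, to the right. Origin: centre of its underside
- wooden_spoon: bystander: dark wooden spoon, 240 mm long, lying in front of the shelf on the worktop. Origin: its middle, x along it
- spice_jar: bystander: small spice jar, 52 mm in diameter, 80 mm tall, to the left. Origin: centre of its underside
Not all that is in view belongs to the job. Leave any red or yellow look-alike of the canister_medium alone.

How it is judged (in metres and radians):
At the end, for the whole second after the job is handed in: All three canisters stand upright on the board (within 0.04 rad), square to the shelf (within 0.06 rad), within 5 mm of flat against the back rail, between the end panel and the bookend, and the bookend has closed the row to within 5 mm in total (slide value above 0.210); all at rest (x of each of canister_short, canister_medium, canister_tall in the frame of shelf above 0.045 m and y of canister_short in the frame of shelf between -0.02 and 0.175 m and z of each of canister_short, canister_medium, canister_tall in the frame of shelf below 0.023 m and angle between each of canister_short, canister_medium, canister_tall's own z axis and vertical below 0.04 rad and (angle between the x axis of canister_short and the x axis of shelf, either way round below 0.06 rad or angle between the y axis of canister_short and the x axis of shelf, either way round below 0.06 rad) and linear speed of each of canister_short, canister_medium, canister_tall below 0.01 m/s and y of canister_medium in the frame of shelf between -0.02 and 0.175 m and (angle between the x axis of canister_medium and the x axis of shelf, either way round below 0.06 rad or angle between the y axis of canister_medium and the x axis of shelf, either way round below 0.06 rad) and y of canister_tall in the frame of shelf between -0.02 and 0.175 m and (angle between the x axis of canister_tall and the x axis of shelf, either way round below 0.06 rad or angle between the y axis of canister_tall and the x axis of shelf, either way round below 0.06 rad) and value of joint bookend_slide above 0.21 m and velocity of joint bookend_slide below 0.005 m/s); the robot touches nothing.
It fails at once if a canister is tipped by more than 0.35 rad (angle between any of canister_short, canister_medium, canister_tall's own z axis and vertical above 0.35 rad).
It fails at once if a canister is pushed by the robot with over 40 N (contact force between any of the fingers, the arm and canister_short above 40 N or contact force between any of the fingers, the arm and canister_medium above 40 N or contact force between any of the fingers, the arm and canister_tall above 40 N).
It fails at once if a canister is jammed against the shelf or bookend with over 90 N (sum of its contacts with them) (contact force between shelf and canister_short above 90 N or contact force between shelf and canister_medium above 90 N or contact force between shelf and canister_tall above 90 N).
It fails at once if a bystander is moved by more than 30 mm (distance of any of salt_pot, mug, soap_bottle, bowl, wooden_spoon, spice_jar from where it was at the start of the episode above 0.03 m).
It also fails if it takes over 72 s, if anything falls off the work surface, if the arm or the gripper's body presses on something with over 40 N, if the wrist force passes 120 N, or if a joint passes its speed limit or range.

## Working session

There is one attempt and no reset: what is moved stays moved. The work goes in short steps, Python scripts to look and compute and a shell command to move; the robot and the scene stay as the last step left them, time stands still between calls to the robot, and variables do not carry over. Pictures are saved under pics/ and viewed, at most 10 in all, crops included, and the job is handed in when it is done.

```bash
ls; mkdir -p pics; cat > h.py <<'E'
import numpy as np, cv2
from cell import env, read_camera
def cloud(c):
    h,w=c["range_z"].shape
    u,v=np.meshgrid(np.arange(w),np.arange(h))
    p=np.stack([u,v],-1).reshape(-1,1,2).astype(np.float64)
    n=cv2.undistortPoints(p,c["mtx"],np.array([c["k1"],0,0,0.])).reshape(h,w,2)
    z=c["range_z"][...,None]
    P=np.concatenate([n*z,z],-1); T=np.array(c["world_from_camera"])
    return P@T[:3,:3].T+T[:3,3]
E
python3 - <<'E'
from h import *
for n in("top","side"):
    c=read_camera(n); cv2.imwrite(f"pics/{n}0.png",c["color"][...,::-1]); np.save(f"pics/{n}0.npy",cloud(c)); print(n,np.round(c["world_from_camera"],3).tolist())
print(env.get_obs())
E
```

```text
pics
top [[0.012, -0.997, 0.075, 0.363], [-1.0, -0.012, 0.0, -0.025], [0.001, -0.075, -0.997, 1.62], [0.0, 0.0, 0.0, 1.0]]
side [[-0.942, -0.267, 0.202, 0.263], [-0.335, 0.726, -0.601, 0.635], [0.014, -0.634, -0.773, 0.965], [0.0, 0.0, 0.0, 1.0]]
{'time_s': 0.1, 'qpos': array([68.93188178, 18.43501186, -4.01516692, 83.16682463,  1.29416746,
       78.54247607, -3.25898506]), 'joint_velocities': array([-0.02078577, -0.15930787,  0.10376332, -0.18659378,  0.04350323,
       -0.1635817 ,  0.04992309]), 'effort': array([-4.51598144e-04, -4.92569447e+01, -4.05682884e-01, -3.13396132e+01,
       -6.40230230e-02,  3.95070633e-02,  6.86712588e-05]), 'tool_pos': array([ 0.24197118, -0.60277857,  0.23857809]), 'tool_rot': array([-1.79900872e+02,  4.79302473e-03,  2.18781958e+01]), 'force': array([-0.3211342 , -0.39775299, -0.14622211]), 'wrist_torque': array([0.01740534, 0.02294977, 0.00400659]), 'grasp_force': 0.0, 'grip_width': 0.08720212739043594}
```

View pics/top0.png

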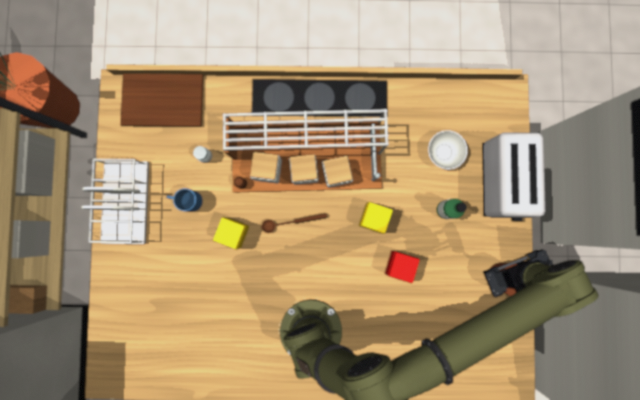

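View pics/side0.png

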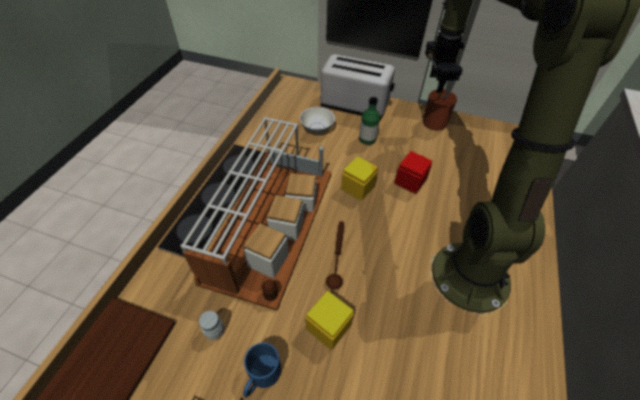

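Candidates: three pale-lidded canisters at top (267,167), (303,170), (338,172) are wanted. The look-alikes are yellow at (230,233) and (377,217), and red at (404,266), so I'll leave those alone. The bookend is at about (375,165) and the salt pot at (240,182).

```bash
python3 - <<'E'
from h import *
P=np.load("pics/top0.npy"); S=np.load("pics/side0.npy")
a=cv2.imread("pics/top0.png")[100:200,215:400]; b=cv2.imread("pics/side0.png")[110:310,170:340]
a=cv2.resize(a,(740,400),interpolation=cv2.INTER_CUBIC);cv2.imwrite("pics/crop0.png",a)
# board edges: points z in .010-.026
for nm,Q in(("top",P),("side",S)):
    q=Q.reshape(-1,3); m=(q[:,0]>.35)&(q[:,0]<.95)&(q[:,1]>-.4)&(q[:,1]<.4)
    q=q[m]
    for lo,hi in((.012,.025),(.095,.109),(.111,.124),(.126,.14),(.150,.19),(.19,.215)):
        s=q[(q[:,2]>lo)&(q[:,2]<hi)]
        if len(s)<5: print(nm,lo,len(s)); continue
        print(nm,lo,len(s),s.min(0).round(3),s.max(0).round(3),"med z",np.median(s[:,2]).round(4))
    # clusters of lids
    g=q[(q[:,2]>.095)&(q[:,2]<.142)&(q[:,1]<.2)]
    H=np.zeros((400,400),np.uint8); i=((g[:,:2]-[.45,-.35])/.002).astype(int)
    ok=((i>=0)&(i<400)).all(1); H[i[ok,0],i[ok,1]]=255
    H=cv2.morphologyEx(H,cv2.MORPH_CLOSE,np.ones((5,5)))
    n,l,st,ce=cv2.connectedComponentsWithStats(H)
    for k in range(1,n):
        if st[k,4]>300:
            lab=np.full(len(g),-1); lab[ok]=l[i[ok,0],i[ok,1]]
            s=g[lab==k]; r=cv2.minAreaRect((s[:,:2]*1000).astype(np.float32))
            print(nm,"lid",np.round(r[0],1),np.round(r[1],1),round(r[2],1),"z",np.percentile(s[:,2],[10,50,90]).round(4),len(s))
E
```

```text
top 0.012 6361 [ 0.351 -0.399  0.012] [0.93  0.399 0.025] med z 0.0172
top 0.095 1488 [ 0.35  -0.269  0.095] [0.731 0.326 0.109] med z 0.1008
top 0.111 671 [ 0.354 -0.232  0.111] [0.748 0.31  0.124] med z 0.1174
top 0.126 638 [ 0.525 -0.232  0.126] [0.746 0.288 0.14 ] med z 0.1326
top 0.15 152 [ 0.535 -0.239  0.15 ] [0.749 0.291 0.187] med z 0.1734
top 0.19 2355 [ 0.614 -0.24   0.19 ] [0.752 0.292 0.213] med z 0.2024
top lid [564.6 -83.3] [84.4 84.3] 13.0 z [0.0979 0.102  0.1061] 591
top lid [567.8  33.6] [88.  89.6] 6.3 z [0.11   0.1171 0.1218] 670
top lid [571.1 160.2] [80.9 90.2] 87.1 z [0.118  0.1317 0.1365] 652
side 0.012 5847 [ 0.35  -0.399  0.012] [0.929 0.399 0.025] med z 0.0171
side 0.095 1856 [ 0.35  -0.269  0.095] [0.748 0.325 0.109] med z 0.1002
side 0.111 962 [ 0.522 -0.238  0.111] [0.746 0.296 0.124] med z 0.1168
side 0.126 980 [ 0.526 -0.238  0.126] [0.749 0.296 0.14 ] med z 0.1321
side 0.15 536 [ 0.536 -0.242  0.15 ] [0.75  0.296 0.19 ] med z 0.1749
side 0.19 2642 [ 0.611 -0.244  0.19 ] [0.749 0.293 0.208] med z 0.2021
side lid [562.5 -83.8] [84.1 87.1] 13.2 z [0.0993 0.1019 0.104 ] 545
side lid [565.8  35.1] [86.8 90.8] 7.5 z [0.1005 0.1164 0.1188] 823
side lid [569.7 162.8] [82.9 91.2] 84.8 z [0.1147 0.1318 0.1339] 879
```

View pics/crop0.png

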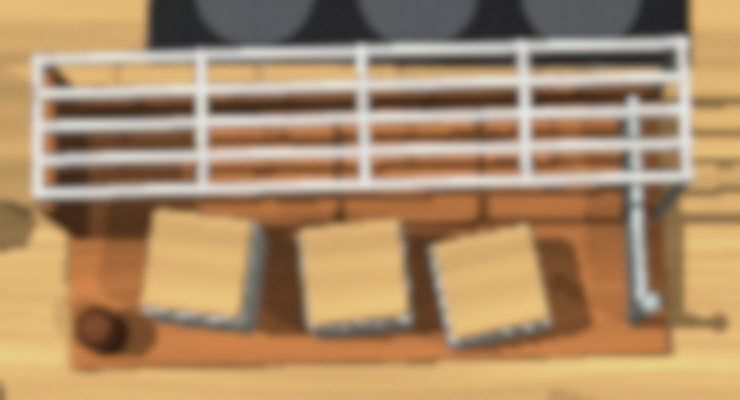

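The crop confirms it: tall on the left, medium in the middle and short on the right, all pale-lidded, standing in front of the wires. The bookend plate and its ball are at the right. Next I'll fit the shelf frame and measure the gripper's real profile, because its body has to clear the wire shelf.

```bash
python3 - <<'E'
from h import *
o=env.get_obs(); t=o["tool_pos"]
y=np.radians(o["tool_rot"][2]); ex=np.array([np.cos(y),np.sin(y)]); ey=np.array([-ex[1],ex[0]])
P=np.load("pics/top0.npy").reshape(-1,3); S=np.load("pics/side0.npy").reshape(-1,3)
for nm,Q in(("top",P),("side",S)):
    w=Q[(abs(Q[:,0]-.68)<.1)&(abs(Q[:,1]-.02)<.33)&(Q[:,2]>.19)&(Q[:,2]<.215)]
    r=cv2.minAreaRect((w[:,:2]*1000).astype(np.float32)); print(nm,"wires",r)
    d=(Q[:,:2]-t[:2]); d=np.c_[d@ex,d@ey,Q[:,2]-t[2]]
    m=(abs(d[:,0])<.14)&(abs(d[:,1])<.14)&(d[:,2]>-.03)
    d=d[m]
    for z in np.arange(-.02,.3,.02):
        s=d[(d[:,2]>=z)&(d[:,2]<z+.02)]
        if len(s)>2: print(nm,"%.2f"%z,len(s),"x",np.percentile(s[:,0],[2,98]).round(3),"y",np.percentile(s[:,1],[2,98]).round(3))
c=cv2.imread("pics/side0.png")
cv2.imwrite("pics/grip0.png",cv2.resize(c[0:140,370:540],(680,560),interpolation=cv2.INTER_CUBIC))
E
```

```text
top wires ((683.4686279296875, 25.529129028320312), (118.61337280273438, 529.8882446289062), 2.259859561920166)
top -0.02 3 x [0.007 0.01 ] y [-0.042 -0.038]
top 0.00 5 x [0.009 0.013] y [-0.048 -0.04 ]
top 0.04 22 x [-0.028  0.039] y [-0.079  0.089]
top 0.06 217 x [-0.033  0.039] y [-0.077  0.093]
top 0.08 610 x [-0.032  0.038] y [-0.09   0.096]
top 0.10 52 x [-0.02   0.026] y [0.036 0.097]
top 0.12 48 x [-0.018  0.023] y [0.035 0.054]
top 0.14 247 x [-0.025  0.039] y [-0.004  0.053]
top 0.16 77 x [-0.018  0.039] y [-0.012  0.04 ]
top 0.18 99 x [-0.012  0.039] y [-0.015  0.04 ]
top 0.20 101 x [-0.004  0.038] y [-0.01  0.04]
top 0.22 74 x [0.002 0.037] y [-0.004  0.039]
top 0.24 84 x [0.019 0.042] y [-0.025  0.033]
top 0.26 48 x [0.025 0.037] y [-0.016  0.028]
top 0.28 8 x [0.033 0.037] y [0.002 0.018]
side wires ((681.8272705078125, 23.653152465820312), (120.36019897460938, 534.4207153320312), 2.258056402206421)
side -0.02 50 x [-0.007  0.013] y [-0.052  0.054]
side 0.00 53 x [-0.006  0.015] y [-0.054  0.057]
side 0.02 44 x [-0.008  0.014] y [-0.051  0.06 ]
side 0.04 72 x [-0.031  0.041] y [-0.054  0.088]
side 0.06 239 x [-0.031  0.042] y [-0.081  0.093]
side 0.08 408 x [-0.03  0.04] y [-0.091  0.097]
side 0.10 134 x [-0.019  0.03 ] y [-0.013  0.053]
side 0.12 106 x [-0.018  0.027] y [0.005 0.053]
side 0.14 228 x [-0.032  0.04 ] y [-0.005  0.052]
side 0.16 146 x [-0.03   0.038] y [-0.015  0.037]
side 0.18 168 x [-0.028  0.04 ] y [-0.006  0.038]
side 0.20 163 x [-0.026  0.039] y [-0.002  0.036]
side 0.22 169 x [-0.024  0.039] y [-0.002  0.037]
side 0.24 192 x [-0.025  0.042] y [-0.024  0.036]
side 0.26 170 x [-0.026  0.038] y [-0.007  0.037]
side 0.28 19 x [-0.014  0.019] y [0.028 0.038]
```

View pics/grip0.png

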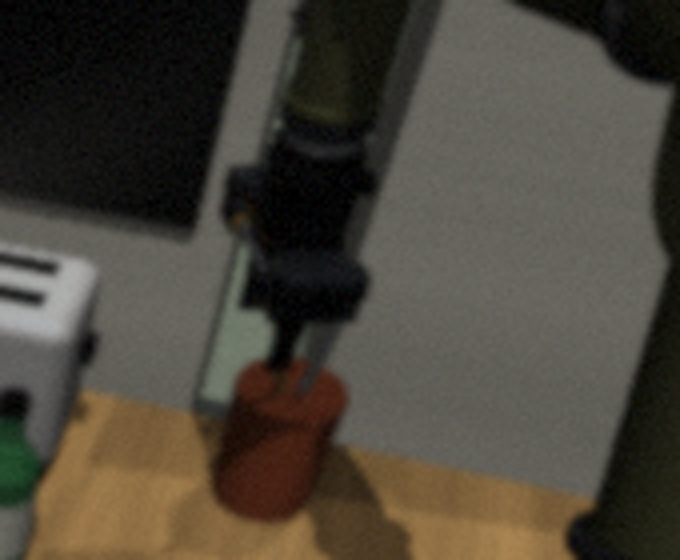

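The picture shows a shallow gripper body (about 55 mm high) with a narrower neck and wrist above it at crop (310,270). The body can therefore slide under the wires while the wrist stays in front. Now I'll refine the shelf frame and find the bookend, salt pot and soap bottle.

```bash
python3 - <<'E'
from h import *
P=np.load("pics/top0.npy"); S=np.load("pics/side0.npy")
a=np.radians(2.26); R=np.array([[np.cos(a),-np.sin(a)],[np.sin(a),np.cos(a)]]); O=np.array([.635,.0575])
for nm,Q in(("top",P),("side",S)):
    q=Q.reshape(-1,3); s=np.c_[(q[:,:2]-O)@R,q[:,2]]
    col=cv2.imread(f"pics/{nm}0.png").reshape(-1,3)
    hsv=cv2.cvtColor(col[None],cv2.COLOR_BGR2HSV)[0]
    box=lambda x0,x1,y0,y1,z0,z1: s[(s[:,0]>x0)&(s[:,0]<x1)&(s[:,1]>y0)&(s[:,1]<y1)&(s[:,2]>z0)&(s[:,2]<z1)]
    w=box(-.05,.15,-.33,.26,.195,.21)
    for y0 in(-.27,-.1,.1): 
        k=w[(w[:,1]>y0)&(w[:,1]<y0+.1)]; print(nm,"wire front/back",np.percentile(k[:,0],[1,99]).round(4))
    print("wire y",np.percentile(w[:,1],[.5,99.5]).round(4))
    f=s[(abs(s[:,0]+.135)<.02)&(s[:,1]>-.2)&(s[:,1]<.1)]
    b=box(-.16,-.10,-.29,.1,.012,.03)
    for y0 in(-.25,-.15,-.05,.05):
        k=b[(abs(b[:,1]-y0)<.05)]; print("board front",np.percentile(k[:,0],[1,3]).round(4),end=" ")
    p=box(-.06,.08,.18,.26,.14,.185); print("\npanel",len(p),np.percentile(p,[3,97],axis=0).round(4).tolist())
    p=box(-.1,-.02,-.3,-.1,.075,.094); p=p[p[:,1]<-.21]; print("plate",len(p),np.percentile(p,[3,50,97],axis=0).round(4).tolist())
    p=box(-.14,-.07,-.3,-.19,.11,.165); print("post",len(p),np.percentile(p,[3,50,97],axis=0).round(4).tolist())
    p=box(-.14,-.04,.16,.25,.05,.07); print("salt",len(p),np.percentile(p,[3,50,97],axis=0).round(4).tolist())
    p=box(-.3,.05,-.5,-.31,.1,.2); print("soap",len(p),np.percentile(p,[3,50,97],axis=0).round(4).tolist())
E
```

```text
top wire front/back [-0.0115  0.1044]
top wire front/back [-0.011   0.1047]
top wire front/back [-0.0115  0.1043]
wire y [-0.2967  0.23  ]
board front [-0.1347 -0.1342] board front [-0.1347 -0.1343] board front [-0.1346 -0.1337] board front [-0.1341 -0.1338] 
panel 109 [[-0.0174, 0.2196, 0.1468], [0.0752, 0.231, 0.1838]]
plate 58 [[-0.0915, -0.2706, 0.0794], [-0.0596, -0.266, 0.0888], [-0.0257, -0.2622, 0.0928]]
post 26 [[-0.11, -0.2737, 0.1218], [-0.104, -0.2648, 0.1519], [-0.0968, -0.2598, 0.1587]]
salt 35 [[-0.1228, 0.187, 0.0568], [-0.1088, 0.1947, 0.0649], [-0.0836, 0.2229, 0.0693]]
soap 35 [[-0.231, -0.4995, 0.1005], [-0.2173, -0.4973, 0.113], [-0.2006, -0.317, 0.1238]]
side wire front/back [-0.0136  0.1019]
side wire front/back [-0.0139  0.1017]
side wire front/back [-0.0133  0.1018]
wire y [-0.2964  0.2304]
board front [-0.1368 -0.1361] board front [-0.1368 -0.1365] board front [-0.1366 -0.1359] board front [-0.1366 -0.1361] 
panel 452 [[-0.0193, 0.2208, 0.1422], [0.0765, 0.2345, 0.1796]]
plate 85 [[-0.0942, -0.273, 0.0757], [-0.0598, -0.2656, 0.0847], [-0.0239, -0.2621, 0.0908]]
post 50 [[-0.1115, -0.2711, 0.1113], [-0.106, -0.2636, 0.1394], [-0.0981, -0.2593, 0.1538]]
salt 84 [[-0.1255, 0.1876, 0.0507], [-0.1143, 0.2181, 0.0638], [-0.0886, 0.2255, 0.0697]]
soap 48 [[-0.2333, -0.4999, 0.1006], [-0.2172, -0.4976, 0.1118], [-0.1973, -0.4933, 0.1245]]
```

```bash
python3 -m jog '[[1,0,0,-0.3,-0.156],[1,0,0,-0.3,-0.156],[1,0,0,-0.3,-0.156],[1,0,0,-0.3,-0.156],[1,0,0,-0.3,-0.156],[1,0,0,-0.3,-0.156],[1,0,0,-0.3,-0.156],[1,0,0,-0.3,-0.156],[1,0,0,-0.3,-0.156],[1,0,0,-0.3,-0.156],[1,0,0,0,0]]' 60
```

```text
time_s: 1.02
tool_pos: [0.2422, -0.6036, 0.3004]
tool_rot: [180.0, 0.1, 92.2]
force: [0.1, -0.4, 0.7]
grip_width: 0.087
grasp_force: 0.0
```

```bash
python3 -m jog '[[1,0.975,0.42,0,0],[1,0.975,0.42,0,0],[1,0.975,0.42,0,0],[1,0.975,0.42,0,0],[1,0.975,0.42,0,0],[1,0.975,0.42,0,0],[1,0.975,0.42,0,0],[1,0.975,0.42,0,0],[1,0.975,0.42,0,0],[1,0.975,0.42,0,0],[1,0.975,0.42,0,0],[1,0.975,0.42,0,0]]'
python3 -m jog '[[1,0.975,0.42,0,0],[1,0.975,0.42,0,0],[1,0.975,0.42,0,0],[1,0.975,0.42,0,0],[1,0.975,0.42,0,0],[1,0.975,0.42,0,0],[1,0.975,0.42,0,0],[1,0.975,0.42,0,0],[1,0.975,0.42,0,0],[1,0.975,0.42,0,0],[1,0.975,0.42,0,0],[1,0.975,0.42,0,0]]'
python3 -m jog '[[1,0.975,0.42,0,0],[1,0.975,0.42,0,0],[1,0,0,0,0],[1,0,0,0,0]]'
cat >> h.py <<'E'
a=np.radians(2.26); Rs=np.array([[np.cos(a),-np.sin(a)],[np.sin(a),np.cos(a)]]); O=np.array([.635,.0575])
def tcp():
    o=env.get_obs(); t=o["tool_pos"]; return np.r_[(t[:2]-O)@Rs,t[2]]
def shelf(c):
    q=cloud(c).reshape(-1,3); return np.c_[(q[:,:2]-O)@Rs,q[:,2]]
E
python3 - <<'E'
from h import *
t=tcp(); print("tcp",t.round(4),env.get_obs()["qpos"].round(1))
for nm in("top","side"):
    c=read_camera(nm); d=shelf(c)-t
    d=d[(abs(d[:,0])<.14)&(abs(d[:,1])<.1)&(d[:,2]>-.03)]
    for z in np.arange(-.02,.24,.01):
        s=d[(d[:,2]>=z)&(d[:,2]<z+.01)]
        if len(s)>4: print(nm,"%.2f"%z,len(s),"x",np.percentile(s[:,0],[2,98]).round(3),"y",np.percentile(s[:,1],[2,98]).round(3))
cv2.imwrite("pics/grip1.png",cv2.resize(c["color"][60:300,200:460,::-1],(780,600*0+720*600//720),interpolation=cv2.INTER_CUBIC))
E
```

```text
time_s: 2.02
tool_pos: [0.3345, -0.3645, 0.2989]
tool_rot: [-180.0, -0.0, 91.8]
force: [0.6, 0.4, 0.1]
grip_width: 0.0868
grasp_force: 0.0
time_s: 3.02
tool_pos: [0.4266, -0.1271, 0.299]
tool_rot: [-180.0, -0.0, 91.8]
force: [-0.4, -0.1, 0.7]
grip_width: 0.0869
grasp_force: 0.0
time_s: 3.35
tool_pos: [0.442, -0.0877, 0.2992]
tool_rot: [-180.0, 0.0, 92.1]
force: [1.1, -1.3, -0.3]
grip_width: 0.0871
grasp_force: 0.0
tcp [-0.1985 -0.1375  0.2992] [ 53.   -7.8 -40.5 103.   -5.1  83.   15.5]
top 0.07 10 x [0.064 0.091] y [0.038 0.04 ]
top 0.08 8 x [0.069 0.091] y [-0.035  0.035]
top 0.09 157 x [0.071 0.095] y [-0.034  0.038]
side -0.02 19 x [-0.051  0.05 ] y [-0.008  0.012]
side -0.01 26 x [-0.051  0.05 ] y [-0.004  0.012]
side 0.00 23 x [-0.05  0.05] y [-0.007  0.013]
side 0.01 29 x [-0.052  0.053] y [0.    0.013]
side 0.02 36 x [-0.054  0.056] y [-0.003  0.012]
side 0.03 22 x [-0.055  0.055] y [-0.004  0.014]
side 0.04 7 x [0.047 0.051] y [-0.006  0.012]
side 0.05 43 x [-0.085  0.087] y [-0.005  0.039]
side 0.06 219 x [-0.083  0.083] y [-0.027  0.039]
side 0.07 270 x [-0.083  0.084] y [-0.029  0.039]
side 0.08 204 x [-0.09   0.089] y [-0.02  0.04]
side 0.09 770 x [-0.092  0.092] y [-0.034  0.037]
side 0.10 106 x [-0.048  0.017] y [-0.005  0.028]
side 0.11 119 x [-0.048  0.017] y [-0.01   0.028]
side 0.12 101 x [-0.048  0.017] y [-0.005  0.025]
side 0.13 26 x [-0.048  0.013] y [-0.018  0.025]
side 0.14 96 x [-0.048  0.016] y [-0.018  0.04 ]
side 0.15 250 x [-0.048  0.027] y [-0.034  0.039]
side 0.16 176 x [-0.034  0.036] y [-0.007  0.037]
side 0.17 48 x [-0.028  0.022] y [0.016 0.036]
side 0.18 143 x [-0.035  0.036] y [0.003 0.039]
side 0.19 118 x [-0.035  0.035] y [0.004 0.039]
side 0.20 150 x [-0.035  0.035] y [0.002 0.037]
side 0.21 123 x [-0.034  0.031] y [0.002 0.037]
side 0.22 132 x [-0.033  0.032] y [0.005 0.037]
side 0.23 130 x [-0.034  0.029] y [0.005 0.037]
```

View pics/grip1.png

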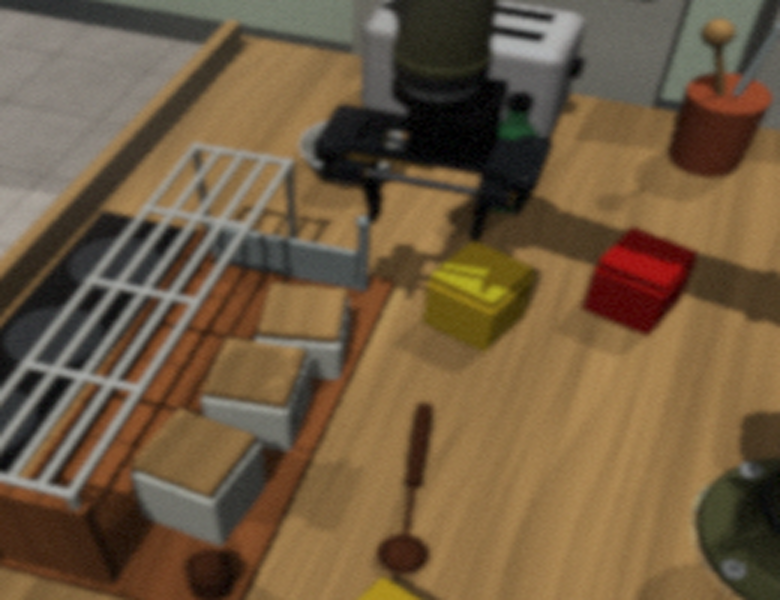

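The picture shows the gripper in front of the shelf, clear of the yellow box at crop (480,290). The bump on its neck faces the robot, and the body ends about 0.10 above the TCP. I'll descend in front of the short canister.

```bash
python3 -m jog '[[1,0,0,1,0],[1,0,0,1,0],[1,0,0,1,0],[1,0,0,1,0],[1,0,0,1,0],[1,0,0,1,0],[1,0,0,1,0],[1,0,0,1,0],[1,0,0,1,0],[1,0,0,1,0],[1,0,0,1,0],[1,0,0,0,0]]'
python3 -m jog '[[1,0,0,0.5,0],[1,0,0,0.5,0],[1,0,0.3,0,0],[1,0,0.3,0,0],[1,0,0.3,0,0],[1,0,0.3,0,0],[1,0,0.3,0,0]]'
python3 -c "from h import *;print(tcp().round(4))"
```

```text
time_s: 4.45
tool_pos: [0.4386, -0.0894, 0.0759]
tool_rot: [-179.6, -0.2, 91.9]
force: [-0.6, 1.1, -0.0]
grip_width: 0.0869
grasp_force: 0.0
time_s: 5.03
tool_pos: [0.4727, -0.0875, 0.0599]
tool_rot: [-180.0, 0.0, 92.1]
force: [-4.0, 1.0, 1.5]
grip_width: 0.0866
grasp_force: 1.5
[-0.1679 -0.1385  0.0599]
```

```bash
python3 -m jog '[[1,0,0.2,0,0],[1,0,0.25,0,0],[1,0,0.25,0,0],[1,0,0.25,0,0],[1,0,0.25,0,0],[1,0,0.25,0,0],[1,0,0.25,0,0],[1,0,0.25,0,0],[1,0,0.25,0,0],[1,0,0.25,0,0]]'
cat >> h.py <<'E'
HT=dict(short=.103,medium=.118,tall=.133)
def lids(show=True):
    """lid corner fit in shelf frame from both cameras (colour+height)"""
    for nm in("top","side"):
        c=read_camera(nm); s=shelf(c); hsv=cv2.cvtColor(c["color"],cv2.COLOR_RGB2HSV).reshape(-1,3)
        for k,h in HT.items():
            p=s[(abs(s[:,2]-h)<.006)&(s[:,0]>-.13)&(s[:,0]<.1)&(s[:,1]>-.25)&(s[:,1]<.215)&(hsv[:,0]>8)&(hsv[:,0]<25)&(hsv[:,1]>60)&(hsv[:,2]>60)]
            i=((p[:,:2]-[-.2,-.3])/.003).astype(int); H=np.zeros((120,200),np.uint8); H[i[:,0],i[:,1]]=1
            H=cv2.morphologyEx(H,cv2.MORPH_CLOSE,np.ones((7,7)));n,l,st,ce=cv2.connectedComponentsWithStats(H)
            if n<2: print(nm,k,"none"); continue
            b=1+st[1:,4].argmax(); q=p[l[i[:,0],i[:,1]]==b]
            r=cv2.minAreaRect((q[:,:2]*1000).astype(np.float32))
            print(nm,k,len(q),"c",np.round(r[0],1),"size",np.round(r[1],1),"ang",round((r[2]+45)%90-45,1),"x",(np.percentile(q[:,0],[2,98])*1000).round(1),"y",(np.percentile(q[:,1],[2,98])*1000).round(1))
E
python3 -c "from h import *;print(tcp().round(4));lids()"
```

```text
time_s: 5.87
tool_pos: [0.5215, -0.0859, 0.0595]
tool_rot: [-180.0, 0.0, 92.1]
force: [-3.9, 0.8, 3.6]
grip_width: 0.0868
grasp_force: 2.2
[-0.1191 -0.1388  0.0595]
top short 163 c [   3.  -146.7] size [82.5 49.2] ang -1.8 x [-19.4  26.3] y [-186.8 -106. ]
top medium 560 c [-66.4 -21. ] size [84.  83.5] ang 4.8 x [-107.   -26.1] y [-62.   18.9]
top tall 586 c [-57.3 110.5] size [84.6 83.5] ang -8.7 x [-98.4 -16.6] y [ 68.4 151.9]
side short 240 c [ -16.6 -146.2] size [85.1 82.4] ang -0.1 x [-51.4  24. ] y [-185.7 -104.8]
side medium 651 c [-68.3 -21.5] size [83.5 85.3] ang 4.6 x [-109.3  -28.6] y [-61.7  19.5]
side tall 820 c [-59.9 109. ] size [86. 85.] ang -8.3 x [-101.4  -19.1] y [ 69.1 152.2]
```

```bash
python3 -m jog '[[1,0,0.25,0,0],[1,0,0.25,0,0],[1,0,0.25,0,0],[1,0,0.25,0,0],[1,0,0.25,0,0],[1,0,0.25,0,0],[1,0,0.25,0,0],[1,0,0.25,0,0],[1,0,0.25,0,0],[1,0,0.25,0,0],[1,0,0.15,0,0],[1,0,0.1,0,0]]'
python3 -c "from h import *;print(tcp().round(4))"
python3 -m jog '[[1,0,0.1,0,0],[1,0,0.1,0,0],[1,0,0,0,0]]'
python3 -c "from h import *;print(tcp().round(4));lids()"
```

```text
time_s: 6.97
tool_pos: [0.5765, -0.0837, 0.0595]
tool_rot: [180.0, -0.0, 92.1]
force: [-2.7, -0.5, 0.2]
grip_width: 0.0868
grasp_force: 1.0
[-0.0641 -0.1388  0.0595]
time_s: 7.22
tool_pos: [0.5804, -0.0836, 0.0595]
tool_rot: [180.0, -0.0, 92.1]
force: [-1.0, 1.2, -0.3]
grip_width: 0.087
grasp_force: 0.5
[-0.0602 -0.1389  0.0595]
top short 138 c [  65.9 -148.9] size [82.7 40.9] ang -3.0 x [47.8 83.7] y [-190.2 -109.3]
top medium 568 c [-66.8 -21. ] size [84.3 83.7] ang 4.6 x [-106.9  -25.9] y [-61.7  18.9]
top tall 565 c [-57.5 110.7] size [84.3 84.3] ang -9.2 x [-98.7 -16.4] y [ 68.1 152.3]
side short 75 c [  61.4 -131.4] size [ 59.2 112.3] ang 40.8 x [ 5.6 82.4] y [-189.9 -105.6]
side medium 655 c [-68.  -22.8] size [84.  86.6] ang 4.6 x [-109.1  -28.4] y [-62.6  19.3]
side tall 816 c [-60.1 109.6] size [84.3 83.7] ang -7.9 x [-100.9  -19.6] y [ 69.4 151.4]
```

```bash
python3 -m jog '[[1,0,0.1,0,0],[1,0,0.1,0,0],[1,0,0,0,0]]'
python3 -m jog '[[1,0,0.05,0,0],[1,0,0.05,0,0],[1,0,0,0,0]]'
python3 -c "from h import *;print(tcp().round(4));lids()" | grep -v -e med -e tall
```

```text
time_s: 7.57
tool_pos: [0.5843, -0.0835, 0.0596]
tool_rot: [180.0, 0.0, 92.1]
force: [-1.6, 0.9, 0.6]
grip_width: 0.0871
grasp_force: 0.6
time_s: 7.82
tool_pos: [0.5852, -0.0841, 0.0595]
tool_rot: [-179.9, 0.1, 92.0]
force: [-4.6, -0.6, 3.5]
grip_width: 0.0872
grasp_force: 2.7
[-0.0553 -0.1395  0.0595]
top short 130 c [  71.9 -148.9] size [83.  37.4] ang -1.5 x [54.1 90.5] y [-190.1 -110.4]
side short 89 c [  64.6 -132.2] size [ 60.4 115.2] ang 39.8 x [11.5 87.1] y [-190.3 -106.1]
```

```bash
python3 -m jog '[[1,0,0.05,0,0],[1,0,0.05,0,0],[1,0,0,0,0]]'
python3 -c "from h import *;print(tcp().round(4));lids()" | grep -v -e med -e tall
```

```text
time_s: 8.17
tool_pos: [0.5859, -0.0853, 0.0596]
tool_rot: [-179.7, 0.1, 92.0]
force: [-9.9, -2.2, 7.2]
grip_width: 0.0869
grasp_force: 5.8
[-0.0547 -0.1408  0.0596]
top short 122 c [  72.4 -150.7] size [79.9 36.3] ang -1.4 x [55.1 90.2] y [-190.3 -111.1]
side short 92 c [  67.1 -134.2] size [ 59.1 113.1] ang 37.8 x [12.6 88.3] y [-190.5 -107.1]
```

```bash
python3 -m jog '[[1,0,-0.3,0,0],[1,0,-0.95,0,0],[1,0,-0.95,0,0],[1,0,-0.95,0,0],[1,0,-0.95,0,0],[1,0,-0.95,0,0],[1,0,-0.95,0,0],[1,0,-0.95,-0.35,0],[1,0,-0.3,-0.35,0],[1,0.95,0,0,0],[1,0.95,0,0,0],[1,0.95,0,0,0]]'
python3 -m jog '[[1,0.95,0,0,0],[1,0.95,0,0,0],[1,0.95,0,0,0],[1,0.3,0,0,0],[1,0,0,0,0]]'
python3 -c "from h import *;print(tcp().round(4))"
```

```text
time_s: 9.27
tool_pos: [0.4419, -0.0312, 0.0741]
tool_rot: [179.8, 0.1, 92.0]
force: [-0.0, -0.6, -0.5]
grip_width: 0.0871
grasp_force: 0.0
time_s: 9.68
tool_pos: [0.4392, 0.033, 0.0739]
tool_rot: [179.9, -0.0, 92.3]
force: [-0.1, -0.4, 0.4]
grip_width: 0.087
grasp_force: 0.0
[-0.1966 -0.0167  0.0739]
```

```bash
python3 -m jog '[[1,-0.1,0.3,0,0],[1,-0.1,0.3,0,0],[1,0,0.25,0,0],[1,0,0.25,0,0],[1,0,0.25,0,0],[1,0,0.25,0,0],[1,0,0.25,0,0],[1,0,0.25,0,0],[1,0,0.25,0,0],[1,0,0.25,0,0],[1,0,0.25,0,0],[1,0,0.25,0,0]]'
python3 -m jog '[[1,0,0.25,0,0],[1,0,0.25,0,0],[1,0,0.25,0,0],[1,0,0.25,0,0],[1,0,0.25,0,0],[1,0,0.25,0,0],[1,0,0.25,0,0],[1,0,0.25,0,0],[1,0,0.25,0,0],[1,0,0.25,0,0],[1,0,0.25,0,0],[1,0,0,0,0]]'
python3 -c "from h import *;print(tcp().round(4));lids()"
```

```text
time_s: 10.68
tool_pos: [0.5001, 0.0297, 0.0733]
tool_rot: [-179.8, 0.0, 92.1]
force: [-5.2, 0.1, 5.2]
grip_width: 0.0868
grasp_force: 3.3
time_s: 11.68
tool_pos: [0.5562, 0.0316, 0.0732]
tool_rot: [-180.0, -0.0, 92.1]
force: [-1.0, 0.7, 0.6]
grip_width: 0.0869
grasp_force: 0.5
[-0.0798 -0.0228  0.0732]
top short 276 c [  54.6 -150.1] size [79.7 72.2] ang -1.7 x [18.9 89.8] y [-189.6 -110.4]
top medium 122 c [ 27.7 -24.2] size [81.8 62.8] ang -1.6 x [15.7 59.2] y [-65.3  16. ]
top tall 584 c [-57.5 110.5] size [84.4 84.1] ang -9.2 x [-98.5 -16.4] y [ 67.7 151.7]
side short 171 c [  46.6 -149.2] size [82.2 83.6] ang -4.6 x [11.7 86.4] y [-190.5 -108.6]
side medium 172 c [ 15.5 -24.3] size [84.1 73.6] ang -1.4 x [-16.6  51.4] y [-62.1  17. ]
side tall 819 c [-59.9 109.6] size [84.8 84.5] ang -8.5 x [-101.3  -19.1] y [ 69.  151.9]
```

```bash
python3 -m jog '[[1,0,0.25,0,0],[1,0,0.25,0,0],[1,0,0.25,0,0],[1,0,0.25,0,0],[1,0,0.1,0,0],[1,0,0.1,0,0],[1,0,0,0,0]]'
python3 -c "from h import *;print(tcp().round(4))"
python3 -m jog '[[1,0,0.05,0,0],[1,0,0.05,0,0],[1,0,0,0,0]]'
python3 -c "from h import *;print(tcp().round(4));lids()"
```

```text
time_s: 12.37
tool_pos: [0.5801, 0.0325, 0.0733]
tool_rot: [180.0, -0.0, 92.1]
force: [-2.6, 0.7, 0.9]
grip_width: 0.0868
grasp_force: 1.1
[-0.0559 -0.0228  0.0733]
time_s: 12.62
tool_pos: [0.5818, 0.0325, 0.0735]
tool_rot: [180.0, 0.0, 92.1]
force: [-4.2, 0.5, 0.8]
grip_width: 0.087
grasp_force: 1.9
[-0.0541 -0.0229  0.0735]
top short 280 c [  52.8 -149.9] size [79.9 74.8] ang -2.2 x [18.5 89.8] y [-189.8 -110.5]
top medium 125 c [ 58.  -24.8] size [82.1 63.4] ang -1.4 x [44.9 87. ] y [-66.3  15.6]
top tall 581 c [-57.5 110.6] size [84.1 84.4] ang -9.1 x [-98.8 -16.3] y [ 69.5 152.2]
side short 75 c [  82.4 -150.6] size [42.1 74. ] ang 26.3 x [51.9 88.3] y [-187.6 -117.1]
side medium 164 c [ 44.7 -24.6] size [74.7 84.4] ang 0.2 x [ 8.7 81.9] y [-64.9  16.6]
side tall 819 c [-59.7 109.4] size [85.6 84.3] ang -8.8 x [-101.3  -18.9] y [ 68.8 152.5]
```

```bash
python3 -m jog '[[1,0,0.05,0,0],[1,0,0.05,0,0],[1,0,0,0,0]]'
python3 -m jog '[[1,0,0.05,0,0],[1,0,0.05,0,0],[1,0,0,0,0]]'
python3 -c "from h import *;print(tcp().round(4));lids()" | grep -v tall
```

```text
time_s: 12.97
tool_pos: [0.5823, 0.0317, 0.0735]
tool_rot: [-179.8, 0.1, 92.0]
force: [-9.8, -2.0, 6.2]
grip_width: 0.0868
grasp_force: 5.3
time_s: 13.22
tool_pos: [0.5824, 0.0314, 0.0736]
tool_rot: [-179.6, 0.2, 92.0]
force: [-17.1, -3.6, 13.0]
grip_width: 0.0868
grasp_force: 9.7
[-0.0536 -0.024   0.0736]
top short 276 c [  52.7 -150. ] size [79.5 75. ] ang -1.8 x [18.6 89.5] y [-189.5 -110.3]
top medium 107 c [ 66.2 -25. ] size [82.3 44.6] ang -1.5 x [45.5 87.3] y [-66.2  15.6]
side short 70 c [  70.7 -148.8] size [36.3 77.2] ang 4.6 x [53.9 87.2] y [-184.5 -110. ]
side medium 157 c [ 44.8 -25.4] size [75.6 84.3] ang 0.1 x [ 9.  81.6] y [-63.8  16. ]
```

```bash
python3 -m jog '[[1,0,-0.3,0,0],[1,0,-0.95,0,0],[1,0,-0.95,0,0],[1,0,-0.95,0,0],[1,0,-0.95,0,0],[1,0,-0.95,0,0],[1,0,-0.95,0,0],[1,0,-0.95,-0.35,0],[1,0,-0.4,-0.4,0],[1,0.95,0,0,0],[1,0.95,0,0,0],[1,0.95,0,0,0]]'
python3 -m jog '[[1,0.95,0,0,0],[1,0.95,0,0,0],[1,0.95,0,0,0],[1,0.9,0,0,0],[1,0,0,0,0]]'
python3 -c "from h import *;print(tcp().round(4));lids()"
```

```text
time_s: 14.32
tool_pos: [0.4382, 0.0845, 0.0893]
tool_rot: [179.8, 0.1, 92.0]
force: [0.7, -0.3, -0.3]
grip_width: 0.0866
grasp_force: 0.0
time_s: 14.73
tool_pos: [0.4348, 0.1636, 0.0893]
tool_rot: [179.8, -0.2, 92.4]
force: [-0.2, -0.4, -0.6]
grip_width: 0.0872
grasp_force: 0.0
[-0.1958  0.1139  0.0893]
top short 268 c [  54.3 -150.1] size [79.6 72.2] ang -1.8 x [18.9 89.9] y [-189.8 -110.4]
top medium 292 c [ 50.5 -24.7] size [82.4 76.1] ang -1.0 x [14.3 86.4] y [-65.6  16.4]
top tall 557 c [-57.3 110.3] size [84.3 83.9] ang -8.9 x [-93.8 -16.1] y [ 68.1 152. ]
side short 292 c [  46.  -148.9] size [86.9 83. ] ang -1.6 x [ 5.1 86.3] y [-190.8 -108.4]
side medium 366 c [ 44.1 -25.9] size [84.9 78.7] ang -1.0 x [ 7.3 80.7] y [-64.8  15.2]
side tall 707 c [-59.4 109.5] size [85.  82.8] ang -7.8 x [-92.7 -18.6] y [ 68.4 152.8]
```

```bash
python3 -m jog '[[1,-0.1,0.3,0.05,0],[1,-0.1,0.3,0.05,0],[1,0,0.25,0,0],[1,0,0.25,0,0],[1,0,0.25,0,0],[1,0,0.25,0,0],[1,0,0.25,0,0],[1,0,0.25,0,0],[1,0,0.25,0,0],[1,0,0.25,0,0],[1,0,0.25,0,0],[1,0,0.25,0,0]]'
python3 -c "from h import *;print(tcp().round(4));lids()"|grep -v -e sh -e med
python3 -m jog '[[1,0,0.25,0,0],[1,0,0.25,0,0],[1,0,0.25,0,0],[1,0,0.25,0,0],[1,0,0.25,0,0],[1,0,0.25,0,0],[1,0,0.25,0,0],[1,0,0.25,0,0],[1,0,0.25,0,0],[1,0,0.25,0,0],[1,0,0.25,0,0],[1,0,0,0,0]]'
python3 -c "from h import *;print(tcp().round(4));lids()"
```

```text
time_s: 15.83
tool_pos: [0.4966, 0.1575, 0.0865]
tool_rot: [-180.0, 0.0, 92.1]
force: [-3.4, -1.1, 1.6]
grip_width: 0.0867
grasp_force: 1.8
[-0.1344  0.1054  0.0865]
top tall 222 c [ -9.1 111.7] size [84.2 45.7] ang -4.5 x [-30.7  14.7] y [ 70.8 151.5]
side tall 456 c [-29.9 113.1] size [84.2 83.6] ang -6.2 x [-65.4  11.3] y [ 72.2 155.2]
time_s: 16.93
tool_pos: [0.5525, 0.1596, 0.0865]
tool_rot: [179.9, -0.0, 92.1]
force: [-1.2, 1.2, -0.1]
grip_width: 0.0872
grasp_force: 0.5
[-0.0784  0.1052  0.0865]
top short 276 c [  54.6 -150.2] size [79.7 72.1] ang -1.7 x [19.2 89.7] y [-189.8 -110.5]
top medium 292 c [ 50.7 -24.7] size [83.2 75. ] ang -0.4 x [15.  86.5] y [-65.6  16.3]
top tall 96 c [ 47.3 116.4] size [81.5 17.9] ang -1.3 x [39.3 56.3] y [ 76.1 156.8]
side short none
side medium 170 c [ 57.2 -24.2] size [50.7 81.7] ang 0.4 x [34.8 81.8] y [-61.3  15.8]
side tall 279 c [ 23.  116.7] size [83.4 84.8] ang 0.7 x [-16.3  64.2] y [ 79.6 157.8]
```

```bash
python3 -m jog '[[1,0,0.25,0,0],[1,0,0.25,0,0],[1,0,0.25,0,0],[1,0,0.25,0,0],[1,0,0.1,0,0],[1,0,0.1,0,0],[1,0,0,0,0]]'
python3 -m jog '[[1,0,0.05,0,0],[1,0,0.05,0,0],[1,0,0,0,0]]'
python3 -c "from h import *;print(tcp().round(4))"
python3 -m jog '[[1,0,0.05,0,0],[1,0,0.05,0,0],[1,0,0,0,0]]'
python3 -c "from h import *;print(tcp().round(4));lids()"|grep -v -e sh -e med
```

```text
time_s: 17.62
tool_pos: [0.5755, 0.1604, 0.0864]
tool_rot: [180.0, -0.0, 92.1]
force: [-1.8, 0.7, 1.4]
grip_width: 0.0868
grasp_force: 1.2
time_s: 17.87
tool_pos: [0.5766, 0.1609, 0.0866]
tool_rot: [-180.0, -0.0, 92.1]
force: [-5.1, 0.7, 3.3]
grip_width: 0.087
grasp_force: 2.7
[-0.0542  0.1056  0.0866]
time_s: 18.12
tool_pos: [0.5774, 0.1621, 0.0869]
tool_rot: [-179.9, -0.0, 92.2]
force: [-9.6, 1.2, 7.1]
grip_width: 0.087
grasp_force: 5.3
[-0.0534  0.1068  0.0869]
top tall 79 c [ 71.6 118.9] size [82.9 28.6] ang -7.1 x [53.9 83.7] y [ 78.8 160. ]
side tall 233 c [ 49.5 118. ] size [84.2 86.1] ang 1.5 x [ 8.  89.4] y [ 81.2 159.7]
```

```bash
python3 -m jog '[[1,0,-0.3,0,0],[1,0,-0.95,0,0],[1,0,-0.95,0,0],[1,0,-0.95,0,0],[1,0,-0.95,0,0],[1,0,-0.95,0,0],[1,0,-0.95,0,0],[1,0,-0.95,-0.5,0],[1,0,-0.3,-1,0],[1,0,0,-1,0],[1,0,0,-1,0],[1,0,0,-1,0]]'
python3 -m jog '[[0,0,0,-1,0.155],[0,0,0,-1,0.155],[0,0,0,-1,0.155],[0,0,0,-1,0.155],[0,0,0,0,0.155],[0,0,0,0,0.155],[0,0,0,0,0.155],[0,0,0,0,0.155],[0,0,0,0,0.155],[0,0,0,0,0.155],[0,0,0,0,0.155],[0,0,0,0,0.155]]'
python3 -m jog '[[0,0,0,0,0.14],[0,0.2,1,0,0],[0,0.2,1,0,0],[0,0.2,1,0,0],[0,0.2,1,0,0],[0,0.2,1,0,0],[0,0.2,1,0,0],[0,0.2,1,0,0],[0,0.2,1,0,0],[0,0.2,1,0,0],[0,0.2,1,0,0],[0,0.2,1,0,0]]'
python3 - <<'E'
from h import *
print(tcp().round(4),env.get_obs()["qpos"].round(1),env.get_obs()["tool_rot"].round(1))
for nm in("top","side"):
    c=read_camera(nm); s=shelf(c)
    p=s[(abs(s[:,0]+.105)<.03)&(abs(s[:,1]+.265)<.04)&(s[:,2]>.125)&(s[:,2]<.162)]; print("post",len(p),p.min(0).round(4),np.median(p,0).round(4),p.max(0).round(4))
    p=s[(s[:,0]>-.13)&(s[:,0]<-.05)&(s[:,2]>.03)&(s[:,2]<.2)&(s[:,1]>.17)&(s[:,1]<.24)]; print("salt",np.median(p,0).round(4))
    h=cv2.cvtColor(c["color"],cv2.COLOR_RGB2HSV).reshape(-1,3); y=s[(h[:,0]>24)&(h[:,0]<34)&(h[:,1]>200)&(s[:,1]<0)&(s[:,0]<0)&(s[:,2]>.02)]; print("yellow",np.percentile(y,[2,98],axis=0).round(3).tolist())
lids()
E
```

```text
time_s: 19.22
tool_pos: [0.4346, 0.1546, 0.1774]
tool_rot: [179.9, 0.1, 92.0]
force: [0.7, 0.5, -0.2]
grip_width: 0.0867
grasp_force: 0.0
time_s: 20.22
tool_pos: [0.4348, 0.1547, 0.2564]
tool_rot: [179.9, -0.1, 8.0]
force: [0.6, -0.1, 0.6]
grip_width: 0.0149
grasp_force: 0.0
time_s: 21.22
tool_pos: [0.4866, -0.0649, 0.2565]
tool_rot: [179.9, -0.0, 2.1]
force: [0.2, 0.7, -0.3]
grip_width: 0.0004
grasp_force: 0.0
[-0.1531 -0.1164  0.2565] [ 5.560e+01  1.000e-01 -5.050e+01  1.022e+02  2.000e-01  7.770e+01
 -8.290e+01] [179.9  -0.    2.1]
post 25 [-0.111  -0.2741  0.127 ] [-0.1038 -0.2667  0.1507] [-0.0967 -0.26    0.158 ]
salt [-0.106   0.2027  0.0726]
yellow [[-0.285, -0.309, 0.084], [-0.197, -0.216, 0.107]]Traceback (most recent call last):
  File "<stdin>", line 5, in <module>
    return umr_minimum(a, axis, None, out, keepdims, initial, where)
ValueError: zero-size array to reduction operation minimum which has no identity
```

```bash
python3 -m jog '[[0,0.3,1,0,0],[0,0.3,1,0,0],[0,0.3,1,0,0],[0,0.3,1,0,0],[0,0.3,1,0,0],[0,0.3,1,0,0],[0,0.3,1,0,0],[0,0.3,1,0,0],[0,0.05,0.9,0,0],[0,0,0.3,0,0],[0,0,0,0,0]]'
python3 -c "from h import *;print(tcp().round(4))"
```

```text
time_s: 22.23
tool_pos: [0.5412, -0.2471, 0.256]
tool_rot: [-180.0, 0.0, 1.9]
force: [-0.7, 0.9, -0.3]
grip_width: 0.0004
grasp_force: 0.0
[-0.1057 -0.3006  0.256 ]
```

```bash
python3 -m jog '[[0,0,0,1,0],[0,0,0,1,0],[0,0,0,1,0],[0,0,0,1,0],[0,0,0,1,0],[0,0,0,1,0],[0,0.1,0,0.9,0],[0,0,0,0.1,0],[0,0,0,0,0]]'
python3 -m jog '[[0,0,-0.3,0,0],[0,0,-0.3,0,0],[0,0,-0.3,0,0],[0,0,-0.3,0,0],[0,0,-0.3,0,0],[0,0,-0.3,0,0],[0,0,-0.3,0,0],[0,0,-0.3,0,0]]'
python3 -c "from h import *;print(tcp().round(4))"
```

```text
time_s: 22.98
tool_pos: [0.5431, -0.2434, 0.116]
tool_rot: [-179.9, 0.1, 2.2]
force: [0.5, 0.9, 0.5]
grip_width: 0.0002
grasp_force: 0.0
time_s: 23.65
tool_pos: [0.5425, -0.1966, 0.1171]
tool_rot: [180.0, -0.1, 2.1]
force: [-1.0, -2.8, 3.7]
grip_width: 0.0004
grasp_force: 1.7
[-0.1024 -0.2502  0.1171]
```

```bash
python3 -m jog '[[0,0,-0.3,0,0],[0,0,-0.3,0,0],[0,0,-0.25,0,0],[0,0,-0.25,0,0],[0,0,-0.25,0,0],[0,0,-0.25,0,0],[0,0,-0.25,0,0],[0,0,-0.25,0,0],[0,0,-0.25,0,0],[0,0,-0.25,0,0],[0,0,-0.25,0,0],[0,0,-0.25,0,0]]'
python3 -c "from h import *;print(tcp().round(4))"
python3 -m jog '[[0,0,-0.25,0,0],[0,0,-0.25,0,0],[0,0,-0.25,0,0],[0,0,-0.25,0,0],[0,0,-0.25,0,0],[0,0,-0.25,0,0],[0,0,-0.25,0,0],[0,0,-0.25,0,0],[0,0,0,0,0]]'
python3 -c "from h import *;print(tcp().round(4));lids()"
```

```text
time_s: 24.65
tool_pos: [0.5399, -0.1352, 0.1167]
tool_rot: [179.9, -0.0, 2.1]
force: [2.3, -7.1, 3.5]
grip_width: 0.0005
grasp_force: 4.0
[-0.1026 -0.1888  0.1167]
time_s: 25.4
tool_pos: [0.5384, -0.0948, 0.1167]
tool_rot: [179.9, -0.0, 2.1]
force: [2.2, -6.0, 2.5]
grip_width: 0.0004
grasp_force: 2.7
[-0.1026 -0.1484  0.1167]
top short 304 c [ 53.1 -69.2] size [89.9 71.9] ang -1.0 x [17.5 88.4] y [-113.   -37.9]
top medium 343 c [50.6 26.5] size [102.7  74.7] ang -0.7 x [13.8 87.2] y [-22.5  77.2]
top tall 302 c [ 46.9 108.6] size [104.7  74. ] ang -0.9 x [11.  83.4] y [ 78.9 160.2]
side short 336 c [ 44.8 -73.5] size [83.8 86.9] ang 0.4 x [ 3.8 84.8] y [-110.9  -36.3]
side medium 348 c [43.8 15.9] size [77.7 87.6] ang 0.0 x [ 6.4 80.6] y [-23.7  57.1]
side tall 453 c [ 47.2 118.5] size [85.6 84.6] ang 0.5 x [ 5.9 88. ] y [ 79.3 158.9]
```

```bash
python3 -m jog '[[0,0,-0.25,0,0],[0,0,-0.25,0,0],[0,0,-0.25,0,0],[0,0,-0.25,0,0],[0,0,-0.25,0,0],[0,0,-0.25,0,0],[0,0,-0.25,0,0],[0,0,-0.25,0,0],[0,0,-0.25,0,0],[0,0,-0.25,0,0],[0,0,-0.15,0,0],[0,0,0,0,0]]'
python3 -c "from h import *;print(tcp().round(4))"
python3 -m jog '[[0,0,-0.1,0,0],[0,0,-0.1,0,0],[0,0,-0.1,0,0],[0,0,0,0,0]]'
python3 -c "from h import *;print(tcp().round(4));lids()"
```

```text
time_s: 26.5
tool_pos: [0.5364, -0.0434, 0.1167]
tool_rot: [179.9, 0.0, 2.0]
force: [2.1, -7.4, 3.7]
grip_width: -0.0001
grasp_force: 3.9
[-0.1025 -0.0969  0.1167]
time_s: 26.83
tool_pos: [0.5362, -0.0382, 0.1167]
tool_rot: [179.8, 0.0, 2.0]
force: [1.5, -8.1, 5.5]
grip_width: 0.0005
grasp_force: 4.7
[-0.1025 -0.0918  0.1167]
top short 288 c [52.2 -3.4] size [ 72.9 108.6] ang 1.3 x [17.9 86.8] y [-56.   30.9]
top medium 279 c [51.  77.5] size [89.5 76.2] ang -0.5 x [15.1 86.7] y [ 32.9 121.8]
top tall 340 c [ 47.8 163.9] size [82.2 74.4] ang -1.0 x [11.5 83.8] y [123.5 203.9]
side short 387 c [ 44.5 -18.2] size [84.5 83.7] ang 0.3 x [ 3.7 85. ] y [-56.7  20. ]
side medium 372 c [44.2 71.7] size [82.1 77. ] ang -1.6 x [ 6.7 81. ] y [ 34.6 111.3]
side tall 378 c [ 47.9 157.6] size [75.7 84.4] ang -1.4 x [ 6.6 88.1] y [122.4 188. ]
```

Tall is about 8 mm from the panel, so I'll push on in small steps until it firms up.

```bash
python3 -m jog '[[0,0,-0.1,0,0],[0,0,-0.1,0,0],[0,0,-0.1,0,0],[0,0,0,0,0]]'
python3 -m jog '[[0,0,-0.1,0,0],[0,0,0,0,0]]'
python3 -m jog '[[0,0,-0.1,0,0],[0,0,0,0,0]]'
python3 -c "from h import *;print(tcp().round(4))"
```

```text
time_s: 27.27
tool_pos: [0.5359, -0.0322, 0.1167]
tool_rot: [179.8, 0.0, 2.0]
force: [1.0, -8.6, 4.8]
grip_width: 0.0005
grasp_force: 4.7
time_s: 27.43
tool_pos: [0.5358, -0.0305, 0.1167]
tool_rot: [179.8, 0.0, 2.0]
force: [2.6, -8.7, 4.3]
grip_width: 0.0005
grasp_force: 5.0
time_s: 27.6
tool_pos: [0.5358, -0.0285, 0.1166]
tool_rot: [179.8, 0.0, 2.0]
force: [1.8, -8.8, 4.1]
grip_width: 0.0003
grasp_force: 5.0
[-0.1025 -0.082   0.1166]
```

```bash
python3 -m jog '[[0,0,-0.1,0,0],[0,0,0,0,0]]'
python3 -m jog '[[0,0,-0.1,0,0],[0,0,0,0,0]]'
python3 -m jog '[[0,0,-0.1,0,0],[0,0,0,0,0]]'
python3 -c "from h import *;print(tcp().round(4));lids()"
```

```text
time_s: 27.77
tool_pos: [0.5357, -0.0265, 0.1167]
tool_rot: [179.8, 0.0, 2.0]
force: [1.9, -8.1, 4.2]
grip_width: 0.0007
grasp_force: 5.1
time_s: 27.93
tool_pos: [0.5357, -0.0264, 0.1167]
tool_rot: [179.7, 0.0, 1.9]
force: [1.9, -12.6, 4.5]
grip_width: 0.0007
grasp_force: 6.6
time_s: 28.1
tool_pos: [0.5357, -0.0263, 0.1167]
tool_rot: [179.5, 0.0, 1.8]
force: [1.4, -15.3, 5.8]
grip_width: 0.0003
grasp_force: 8.4
[-0.1026 -0.0798  0.1167]
top short 270 c [52.6 -0.9] size [72.8 90.5] ang 1.0 x [17.6 87.7] y [-44.6  36.4]
top medium 286 c [50.8 88.4] size [89.4 76.9] ang -0.2 x [14.7 86.3] y [ 46.3 125.6]
top tall 326 c [ 48.1 173.6] size [82.3 74.5] ang -1.1 x [11.5 83.9] y [133.9 213.9]
side short 369 c [43.9 -3.2] size [90.  84.6] ang -0.8 x [ 3.6 85.2] y [-45.5  31.3]
side medium 421 c [44.4 83.6] size [78.1 83.7] ang 0.1 x [ 6.8 80.7] y [ 47.4 123.5]
side tall 313 c [ 47.8 165.8] size [84.2 65.6] ang 1.1 x [ 6.5 87.7] y [134.8 189. ]
```

```bash
python3 -m jog '[[0,0,0.4,0,0],[0,0,0.5,0,0],[0,0,0,-1,0],[0,0,0,-1,0],[0,0,0,-1,0],[0,0,0,-1,0],[0,-0.8,0,-0.5,-0.155],[0,-0.8,0,0,-0.155],[0,-0.8,-0.2,0,-0.155],[0,-0.8,-0.3,0,-0.155],[1,-0.8,-0.3,0,-0.155],[1,0,0,0,-0.155]]'
python3 -m jog '[[1,0,0,0,-0.155],[1,0,0,0,-0.155],[1,0,0,0,-0.155],[1,0,0,0,-0.155],[1,0,0,0,-0.155],[1,0,0,0,-0.155],[1,0,0,0,-0.14],[1,0,0,0,0],[1,0,0,0,0]]'
python3 - <<'E'
from h import *
print(tcp().round(4),env.get_obs()["tool_rot"].round(1)); lids()
c=read_camera("side"); cv2.imwrite("pics/side2.png",cv2.resize(c["color"][110:310,170:350,::-1],(540,600),interpolation=cv2.INTER_CUBIC))
s=shelf(c); p=s[(abs(s[:,0]+.105)<.015)&(s[:,1]>-.1)&(s[:,1]<-.03)&(s[:,2]>.1)&(s[:,2]<.162)]; print("post",len(p),np.median(p,0).round(4))
E
```

```text
time_s: 29.2
tool_pos: [0.4503, -0.0445, 0.205]
tool_rot: [-179.8, 0.2, 44.3]
force: [0.0, 0.5, 0.2]
grip_width: 0.0073
grasp_force: 0.0
time_s: 29.95
tool_pos: [0.4533, -0.0442, 0.2056]
tool_rot: [-179.9, -0.1, 92.0]
force: [0.8, -0.2, 0.0]
grip_width: 0.0656
grasp_force: 0.0
[-0.1856 -0.0944  0.2056] [-1.799e+02 -1.000e-01  9.200e+01]
top short 270 c [52.4 -1.1] size [71.7 89.5] ang 0.4 x [17.6 86.9] y [-44.9  37.1]
top medium 277 c [50.9 79.4] size [ 74.5 108.1] ang 2.3 x [15.7 85.7] y [ 44.1 125.1]
top tall 339 c [ 47.9 174.2] size [81.3 73.8] ang -0.9 x [11.9 82.9] y [134. 214.]
side short 362 c [44.4 -3.5] size [88.4 84.2] ang -1.5 x [ 3.7 84.7] y [-44.9  33.4]
side medium 423 c [43.9 86. ] size [77.5 82.7] ang 1.2 x [ 6.4 80.9] y [ 47.5 123.8]
side tall 312 c [ 49.  162.1] size [63.6 87.3] ang -3.6 x [ 6.7 88. ] y [133.9 185.8]
post 65 [-0.1062 -0.0505  0.1368]
```

View pics/side2.png

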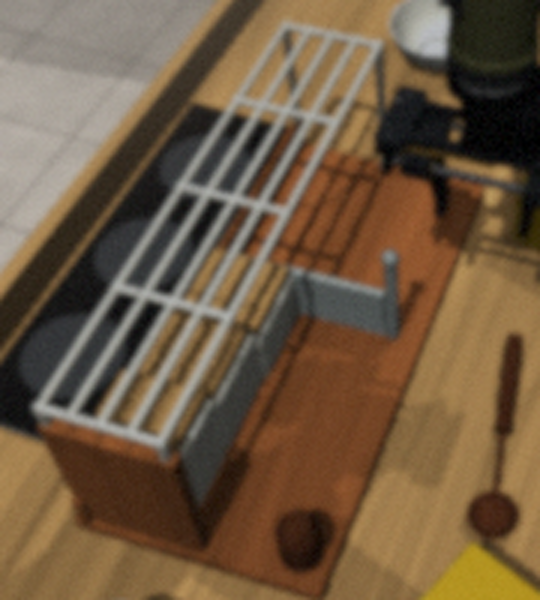

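The row stands snug between the end panel at crop (110,480) and the bookend at (330,300), with the salt pot still at (303,540). Short's front edge reads about 3 mm forward of the others, so I'll press it home once more for margin.

```bash
python3 -m jog '[[1,0.975,-0.15,0,0],[1,0.975,-0.15,0,0],[1,0.975,-0.15,0,0],[1,0.975,-0.15,0,0],[1,0.975,0,0.6,0],[1,0,0,1,0],[1,0,0,1,0],[1,0,0,1,0],[1,0,0,1,0],[1,0,0,1,0],[1,0,0,1,0],[1,0,0,0,0]]'
python3 -c "from h import *;print(tcp().round(4))"
```

```text
time_s: 31.1
tool_pos: [0.4355, 0.0517, 0.0714]
tool_rot: [-179.6, -0.1, 92.0]
force: [-1.4, -0.2, -0.4]
grip_width: 0.0866
grasp_force: 0.0
[-0.1996  0.002   0.0714]
```

```bash
python3 -m jog '[[1,0,0.6,-0.1,0],[1,0,0.8,0,0],[1,0,0.8,0,0],[1,0,0.8,0,0],[1,0,0.8,0,0],[1,0,0.8,0,0],[1,0,0.8,0,0],[1,0,0.8,0,0],[1,0,0.5,0,0],[1,0,0.15,0,0],[1,0,0,0,0]]'
python3 -c "from h import *;print(tcp().round(4))"
```

```text
time_s: 32.02
tool_pos: [0.5759, 0.0567, 0.077]
tool_rot: [180.0, -0.0, 92.0]
force: [0.1, 0.2, -0.2]
grip_width: 0.0872
grasp_force: 0.0
[-0.0591  0.0015  0.077 ]
```

```bash
python3 -m jog '[[1,0,0.1,0,0],[1,0,0.05,0,0],[1,0,0,0,0]]'
python3 -m jog '[[1,0,0.1,0,0],[1,0,0,0,0]]'
python3 -c "from h import *;print(tcp().round(4))"
python3 -m jog '[[1,0,0.1,0,0],[1,0,0,0,0]]'
python3 -m jog '[[1,0,0.05,0,0],[1,0,0,0,0]]'
python3 -c "from h import *;print(tcp().round(4));lids()"
```

```text
time_s: 32.27
tool_pos: [0.5781, 0.0566, 0.0767]
tool_rot: [-180.0, 0.0, 92.1]
force: [0.1, 0.1, -0.2]
grip_width: 0.0869
grasp_force: 0.0
time_s: 32.43
tool_pos: [0.5805, 0.0566, 0.0767]
tool_rot: [180.0, 0.0, 92.1]
force: [0.9, -0.9, -0.0]
grip_width: 0.0869
grasp_force: 0.0
[-0.0545  0.0012  0.0767]
time_s: 32.6
tool_pos: [0.582, 0.0568, 0.0765]
tool_rot: [-179.9, 0.0, 92.1]
force: [-1.9, -1.0, 2.1]
grip_width: 0.0863
grasp_force: 1.2
time_s: 32.77
tool_pos: [0.5821, 0.0567, 0.0765]
tool_rot: [-179.8, 0.1, 92.1]
force: [-6.4, -0.6, 4.8]
grip_width: 0.087
grasp_force: 3.6
[-0.0529  0.0013  0.0765]
top short 92 c [ 74.2 -12.4] size [111.4  60.1] ang -36.1 x [22.2 87.8] y [-45.2  43.4]
top medium 195 c [51.2 88.1] size [74.2 91.9] ang 2.3 x [16.6 87.2] y [ 46.6 125.9]
top tall 332 c [ 47.7 173.9] size [81.7 73. ] ang -0.3 x [12.  83.3] y [133.6 213.8]
side short 125 c [56.4 11.4] size [ 54.  114.9] ang -42.6 x [ 4.3 86.3] y [-42.1  34.1]
side medium 439 c [43.4 84.8] size [76.8 83.9] ang 0.1 x [ 6.5 80.8] y [ 47.6 123. ]
side tall 309 c [ 48.2 164.6] size [64.  84.8] ang -0.6 x [ 6.7 88. ] y [134.2 186.3]
```

Short only met the finger at the same depth where the others stopped, so it is home. I'll retreat and lift clear.

```bash
python3 -m jog '[[1,0,-0.3,0,0],[1,0,-0.95,0,0],[1,0,-0.95,0,0],[1,0,-0.95,0,0],[1,0,-0.95,0,0],[1,0,-0.95,0,0],[1,0,-0.95,0,0],[1,0,-0.9,-0.5,0],[1,0,0,-1,0],[1,0,0,-1,0],[1,0,0,-1,0],[1,0,0,-1,0]]'
python3 -m jog '[[1,0,0,-1,0],[1,0,0,-1,0],[1,0,0,0,0],[1,0,0,0,0]]'
python3 - <<'E'
from h import *
lids()
for n in("side","top"):
    s=shelf(read_camera(n)); p=s[(abs(s[:,0]+.105)<.015)&(s[:,1]>-.1)&(s[:,1]<-.03)&(s[:,2]>.1)&(s[:,2]<.162)]; print("post",len(p),np.median(p,0).round(4))
E
```

```text
time_s: 33.87
tool_pos: [0.4454, 0.0519, 0.1674]
tool_rot: [179.9, 0.1, 92.1]
force: [0.0, -0.4, -1.1]
grip_width: 0.0869
grasp_force: 0.0
time_s: 34.2
tool_pos: [0.4463, 0.0518, 0.2072]
tool_rot: [179.8, 0.1, 92.1]
force: [0.1, -1.0, -0.3]
grip_width: 0.0874
grasp_force: 0.0
top short 274 c [52.9 -1.6] size [72.3 89.1] ang 1.2 x [18.4 87.3] y [-44.6  34.8]
top medium 279 c [50.4 88.5] size [74.8 89.8] ang 2.3 x [15.4 86.1] y [ 45.4 125.4]
top tall 330 c [ 48.2 173.8] size [81.4 74.2] ang -0.5 x [12.  83.6] y [134.2 213.7]
side short 365 c [45.  -3.1] size [84.3 90.5] ang 0.1 x [ 3.7 84.9] y [-44.5  31.9]
side medium 418 c [44.2 84.8] size [83.8 77.3] ang -1.3 x [ 7.1 81. ] y [ 47.7 123.6]
side tall 312 c [ 47.7 165. ] size [65.9 84.2] ang -0.4 x [ 6.7 88.1] y [134.3 188.3]
post 44 [-0.1064 -0.0488  0.125 ]
post 28 [-0.1043 -0.0533  0.1503]
```

```bash
python3 -c "from h import *;print(env.sign_off())"
```

```text
the job is handed in; nothing more can be done
None
```

The three canisters stand upright in one snug row against the end panel, pressed firmly to the back rail, with the bookend closed up to them; I handed the job in at about 34 s, but the hand-in returned no verdict.

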